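# Raise the telescopic worktop socket tower and hold it out

### The job

I want to plug something in at the worktop's telescopic socket tower. Press its green release button fully down and let it come up again, so that the tower pops up to its first stop; then grip the tower by its black head, pull it straight up to its second stop, as far as it goes, and finish while still holding it out there in the gripper, because it sinks back if let go. Leave the things standing around where they are.

Things in the scene. Friction and masses are not known exactly. Their poses are not given: they have to be found in the camera images.
- socket_unit: aluminium plate fixed to the worktop, 76 mm (own x) by 164 mm (own y), 5 mm thick; origin at the centre of its underside, z up. At own y = -37.5 mm a steel collar (70 mm wide, top 10 mm above the worktop) in which the round tower sits; at own y = +37.5 mm the green release button. Place and yaw differ each time
- tower_head (a point): centre of the tower's black round head (steel disc on top), to grip: 47 mm diameter, 31 mm high (15.5 above and below this point). At first it is sunk in the collar, its top 3 mm above the collar, and cannot be gripped; at the first stop this point is about 35 mm above the worktop, at the second 127.5 mm. It rises straight up. Below the head is a square tube, 32 mm
- tower (a joint): rise of the tower, m: 0 sunk and caught; about 0.037 (0.031 to 0.043) at the first stop, where it floats on its spring once the button has freed it; 0.130 at the second stop, the hard end. A spring of 110 N/m draws it back to the first stop: holding it out takes about 10 N. A square sleeve follows it up at half the rate
- release_top (a point): centre of the top of the green round push button (28 mm diameter, in a steel housing of 42 mm diameter whose top is 13 mm above the worktop). The button top is 25 mm above the worktop when out and 19 mm when fully down, still 6 mm proud of its housing
- release (a joint): how far the button is pressed, m: 0 out, 0.006 fully down; a spring returns it. Pressing starts at about 1.5 N and fully down takes 5 N. The catch lets the tower go at about 0.004
- salt_shaker: grey table shaker with a pierced pale cap, 44 mm wide, 90 mm high, loose bystander about 0.16 m from the unit on its +x side; origin at the centre of its underside
- mug_story: colourful mug, 86 mm wide (126 mm with its handle) and 107 mm high, loose bystander at the side; origin under the mug
- jam_red: glass jar with a black lid, 70 mm wide and 112 mm high, loose bystander at the side; origin at the centre of its underside
- yellow_bowl: small yellow bowl, 119 mm wide and 60 mm high, loose bystander at the side; origin at the centre of its underside

How it is judged (in metres and radians):
On the way, in this order (a step that is already met when the one before it is completed fails the run):
1. the release button is pressed fully down (value of joint release above 0.005 m), for 0.05 s.
2. the button is let up again and the tower stands at its first stop (value of joint release below 0.0015 m and value of joint tower between 0.025 and 0.06 m), for 0.2 s.
3. the gripper holds the tower pulled out to its second stop (value of joint tower above 0.122 m and contact force between the fingers and socket_unit above 2 N), for 0.2 s.
At the end, for the whole second after the job is handed in: the tower is at its second stop (risen more than 122 of 130 mm) and still, the gripper's fingers hold it there (over 2 N of contact), the button is out (pressed less than 1.5 mm), and the shaker, mug, jar and bowl stand within 30 mm of where they were (all of step 3 and value of joint release below 0.0015 m and velocity of joint tower between -0.02 and 0.02 m/s and distance of each of salt_shaker, mug_story, jam_red, yellow_bowl from where it was at the start of the episode below 0.03 m); the arm keeps its last pose, push and grip.
It fails at once if a bystander is knocked over or pushed away (distance of any of salt_shaker, mug_story, jam_red, yellow_bowl from where it was at the start of the episode above 0.03 m or angle between any of salt_shaker, mug_story, jam_red, yellow_bowl's own z axis and vertical above 0.5 rad).
It also fails if it takes over 38 s, if anything falls off the work surface, if the arm or the gripper's body presses on something with over 40 N, if the wrist force passes 120 N, or if a joint passes its speed limit or range.

### The arm

A 7-joint arm with a two-finger parallel gripper is mounted at the origin on a cart in front of the work surface, level with it; the furniture and walls round the work are solid. World frame = base frame: x ahead of the robot, y to its left, z up, the work surface at z = 0. Lengths are in mm, angles in rad, forces in N, time in s.
With the tool pointing down it reaches from about 425 to 875 mm from the base axis. Payload 4.7 kg.
Tool frame: the origin (TCP) lies at the very end of the fingers, on their centre line; the grasp point (between the pads) lies 19 mm behind it; z points along the fingers, y is the line along which they close (so a half turn about z gives the same grasp; the last joint's range is limited). The gripper opens to 87 mm and grips with 3 to 60 N. Pads are 19 mm wide; open, the fingers measure 117 mm over their backs; the gripper's body (75 mm by 190 mm) begins 51 mm behind the grasp point.
Start: joints at [1.19, 0.321, -0.07, 1.45, 0.023, 1.371, -0.057], TCP at [249.987, -600.029, 200.587] pointing down, gripper open.
Joint ranges: [-2.86, 2.86], [-0.3, 2.09], [-1.38, 1.24], [0.06, 2.45], [-1.56, 4.7], [0.09, 2.05], [-2.69, 2.69]. Speed limits (rad/s): [2.57, 2.57, 3.14, 3.14, 3.14, 3.14, 3.14].

### API

Orientations are given as a unit quaternion [x, y, z, w].
In Python, from bench import env, state, grab_frame, camera_model, job gives the robot as it stands. Calls block until the motion is done:
- env.move_pose(position, orientation): joint-space move of the TCP to a pose.
- env.move_l(position, frame=None, feed=150): straight line of the TCP; frame=None keeps the orientation; feed is the mean speed in mm/s.
- env.goto_joints(angles): joint-space move.
- env.grip(opening, effort=None): opening from 0.0 (shut) to 1.0 (fully open); effort is the grip in N (None keeps the last); returns when the fingers have stopped.
- env.dwell(seconds).
- env.inverse_kinematics(position, orientation): joint angles nearest the present ones, or None.
- state(): the state.
- grab_frame(name): name is "side" or "top" or "wrist"; returns (picture, depth): 400x640x3 uint8, red, green, blue; 400x640 float32, mm along the optical axis (not along the pixel's ray), 0 where there is no reading.
- camera_model(name): a dict with "fx", "fy", "cx", "cy" (pixels), "xyz" and "orientation" of the camera in the world. Camera axes: x right, y up, looking along -z (the intrinsics and any distortion apply to the point x, -y, -z); pixel columns grow to the right and rows downward; lengths in mm; the calibration is good to about 2 mm. A picture is of the moment at which its call begins: read the wrist's pose just before it. camera_model takes no time and is no camera call; for the wrist camera it gives the pose at the moment of the call.
A pose or a line that the arm cannot do raises env.Unreachable and nothing moves.
- job.sign_off(): hands the job in; it is judged then, once.
The state is a dict: "clock": time; "qpos": joint angles; "joint_velocities": joint speeds; "tau": joint torques, N m; "ee_pos": TCP position; "eef_rot": TCP orientation; "ft_force": force on the tool from outside, world axes, zero at the start; "ft_torque": the same for the moment, N m; "gripper_width": opening from 0.0 (shut) to 1.0 (fully open); "gripper_force": force on a finger pad.
Only numpy, scipy, OpenCV 4.12 (cv2) and the standard library are available. Lean on these libraries where they do the work, as an engineer would, in place of code of your own. Each camera call takes 0.05 s, during which the arm holds its last target. There are 200 camera calls.

## Working session

There is one attempt and no reset: what is moved stays moved. The work goes in short steps, each a Python script; the robot and the scene stay as the last script left them, time stands still between calls to the robot, and variables do not carry over. Pictures are saved under pics/ and viewed, at most 10 in all, crops included, and the job is handed in when it is done.

```bash
mkdir -p pics; ls; python3 - <<'E'
from bench import *
import cv2
print(state()['clock'])
for n in('top','side'):
    p,d=grab_frame(n); cv2.imwrite(f'pics/{n}0.png',p[:,:,::-1]); print(n,camera_model(n),(d>0).mean())
    import numpy as np; np.savez(f'{n}0.npz',p=p,d=d)
E
```

```text
pics
0.0
top {'fx': 482.12909254848586, 'fy': 482.12909254848586, 'cx': 314.9952941901335, 'cy': 201.17270021998095, 'xyz': array([-406.97438998,  328.28057823, 1380.1164206 ]), 'orientation': array([-0.19116001,  0.25787329,  0.76646148, -0.55632367])} 0.9960703125
side {'fx': 404.16085246996886, 'fy': 404.16085246996886, 'cx': 327.42502102400107, 'cy': 201.54372257493887, 'xyz': array([ 278.15443876, 1275.53890667,  672.06183696]), 'orientation': array([-0.04833764,  0.5263844 ,  0.84358313, -0.09460675])} 0.99578515625
```

View pics/top0.png

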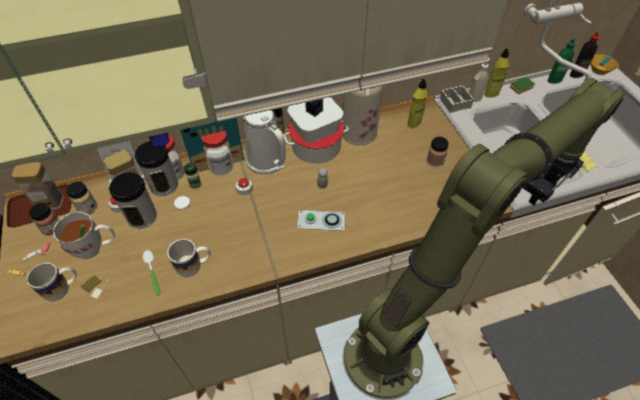

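View pics/side0.png

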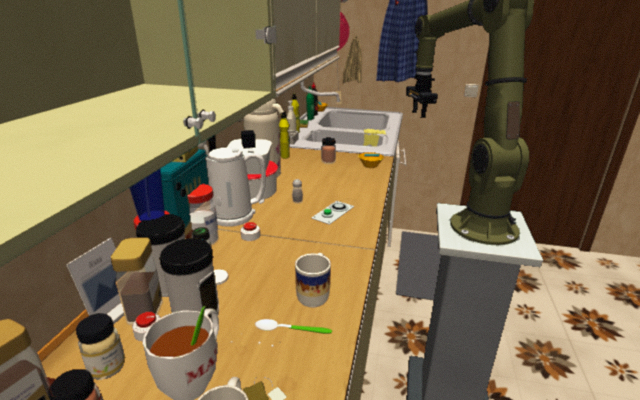

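The top view shows the unit at about (321,220): green button (310,217), tower (332,219), shaker (322,177). In the side view the button is at (327,212), the tower at (340,206) and the shaker at (297,190). The mug, jar and bowl are well away from the unit.

```bash
cat > h.py <<'E'
import numpy as np, cv2
from scipy.spatial.transform import Rotation as R
from bench import *
def ray(cm,uv,z):
    uv=np.atleast_2d(np.asarray(uv,float))
    d=np.c_[(uv[:,0]-cm['cx'])/cm['fx'],-(uv[:,1]-cm['cy'])/cm['fy'],-np.ones(len(uv))]
    d=R.from_quat(cm['orientation']).apply(d); o=np.asarray(cm['xyz'])
    return o+d*((z-o[2])/d[:,2])[:,None]
def blobs(m,amin=8):
    n,l,s,c=cv2.connectedComponentsWithStats(m.astype(np.uint8))
    return [(s[i,4],c[i],l==i) for i in range(1,n) if s[i,4]>=amin]
def green(p):
    h=cv2.cvtColor(p,cv2.COLOR_RGB2HSV); return (h[...,0]>45)&(h[...,0]<85)&(h[...,1]>110)&(h[...,2]>50)
def quat(yaw): # tool down, tool y axis at angle yaw (world)
    y=np.array([np.cos(yaw),np.sin(yaw),0]);z=np.array([0,0,-1.]);x=np.cross(y,z)
    return R.from_matrix(np.c_[x,y,z]).as_quat()
E
python3 - <<'E'
from h import *
for n,roi in(('top',(290,205,352,235)),('side',(305,195,360,226))):
    f=np.load(n+'0.npz');p=f['p'];cm=camera_model(n)
    roim=np.zeros(p.shape[:2],bool);x0,y0,x1,y1=roi;roim[y0:y1,x0:x1]=1
    for a,c,_ in blobs(green(p)&roim): print(n,'green',a,c,ray(cm,c,23).round(1))
    h=cv2.cvtColor(p,cv2.COLOR_RGB2HSV)
    m=(h[...,1]<60)&roim
    m=cv2.morphologyEx((m|(green(p)&roim)).astype(np.uint8),cv2.MORPH_CLOSE,np.ones((5,5)))
    a,c,b=max(blobs(m),key=lambda t:t[0])
    k=cv2.findContours(b.astype(np.uint8),0,1)[0][0][:,0]
    w=ray(cm,k,5)[:,:2].astype(np.float32); print('plate',a,cv2.minAreaRect(w))
print(quat(0),state()['eef_rot'])
f=np.load('top0.npz');print(ray(camera_model('top'),[[322,186],[185,270],[437,162]],0).round())
E
```

```text
top green 35 [310.22857143 216.42857143] [[526.3  52.3  23. ]]
plate 864 ((514.2638549804688, 17.861907958984375), (163.98190307617188, 78.25218963623047), 68.5392074584961)
side green 30 [327.1        210.96666667] [[530.1  55.2  23. ]]
plate 455 ((516.44091796875, 20.035301208496094), (165.43624877929688, 75.76324462890625), 68.58273315429688)
[0.70710678 0.70710678 0.         0.        ] [ 9.80574124e-01  1.96147059e-01 -1.99957395e-04 -8.24063353e-04]
[[ 660.  -35.    0.]
 [ 465.  500.    0.]
 [ 635. -492.    0.]]
```

```bash
python3 - <<'E'
from h import *
q=state()['qpos']
for a in(-21.5,158.5):
    for z in (20,150,250): print(a,z,env.inverse_kinematics([515,19,z],quat(np.radians(a))))
c=[]
for a in(-21.5,158.5):
    s=env.inverse_kinematics([515,19,250],quat(np.radians(a)))
    if s is not None:c.append((abs(np.array(s)[6]),a))
a=min(c)[1];print(a)
env.goto_joints([0.0+q[0]]+list(q[1:])) if 0 else None
env.move_pose([515,19,250],quat(np.radians(a)))
env.grip(0.0,20)
cm=camera_model('wrist');p,d=grab_frame('wrist');np.savez('w0.npz',p=p,d=d,**cm)
cv2.imwrite('pics/w0.png',p[:,:,::-1]);print(state()['clock'],state()['ee_pos'],state()['ft_force'],cm)
for s,c,_ in blobs(green(p),100):print(s,c,ray(cm,c,24))
E
```

```text
-21.5 20 [ 0.63837426  0.30644536 -0.8126194   1.95612196  0.26549886  0.98774972
 -0.67425651]
-21.5 150 [ 0.6720744   0.12682502 -0.80731302  1.82595082  0.09713318  1.22919793
 -0.53908577]
-21.5 250 [ 0.6950352   0.05468365 -0.80490881  1.68065456  0.03983855  1.42312857
 -0.49023654]
158.5 20 [ 0.9140709   0.46476242 -1.17157473  1.94944786  0.49434039  1.0560255
  2.29118666]
158.5 150 [ 0.98697055  0.21575487 -1.18023224  1.81900335  0.21042359  1.24614633
  2.5133884 ]
158.5 250 [ 1.05632449  0.11264001 -1.20792245  1.67329514  0.10634869  1.42896117
  2.60177434]
-21.5
4.075 [514.99431642  18.9902473  250.00744132] [ 1.19231324 -0.0047411   1.42338146] {'fx': 289.5418931088481, 'fy': 289.5418931088481, 'cx': 323.95134997347134, 'cy': 198.73623416959768, 'xyz': array([542.26675936,  86.59829398, 434.68896396]), 'orientation': array([-0.13294441,  0.02576573, -0.18469476,  0.97342167])}
285 [325.70526316 145.83859649] [[530.42350337  50.99936729  24.        ]]
```

View pics/w0.png

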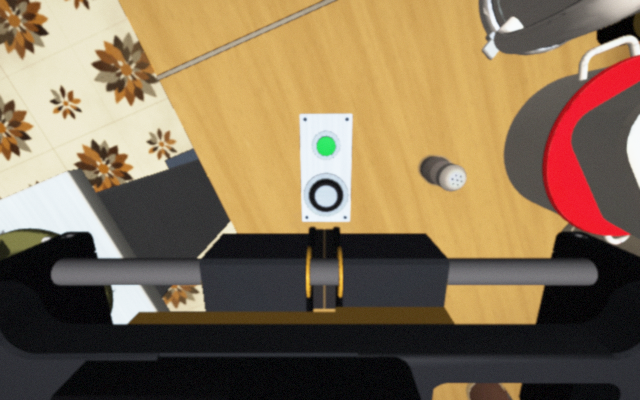

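The wrist view shows the whole unit: button (326,146), tower head (325,195), plate from about (300,113) to (352,221), shaker (447,175). Nothing blocks the way down. I'll refine the plate pose and head centre from this view, then press the button.

```bash
python3 - <<'E'
from h import *
f=np.load('w0.npz');p=f['p'];cm={k:f[k] for k in('fx','fy','cx','cy','xyz','orientation')}
h=cv2.cvtColor(p,cv2.COLOR_RGB2HSV);roi=np.zeros(p.shape[:2],bool);roi[105:228,290:362]=1
m=((h[...,1]<60)|green(p))&roi
m=cv2.morphologyEx(m.astype(np.uint8),cv2.MORPH_CLOSE,np.ones((7,7)))
a,c,b=max(blobs(m),key=lambda t:t[0]);k=cv2.findContours(b.astype(np.uint8),0,1)[0][0][:,0]
rc=cv2.minAreaRect(ray(cm,k,5)[:,:2].astype(np.float32));print('plate',rc)
dk=(h[...,2]<60)&roi; dk[:165]=0; dk[225:]=0
a,c,b=max(blobs(dk),key=lambda t:t[0])
k=cv2.findContours(b.astype(np.uint8),0,1)[0][0][:,0]
print('head',a,c,k.min(0),k.max(0),cv2.minEnclosingCircle(ray(cm,k,13)[:,:2].astype(np.float32)))
g=blobs(green(p)&roi)[0][1];print('btn',ray(cm,g,25))
E
```

```text
plate ((516.7886352539062, 16.505577087402344), (163.04241943359375, 76.68859100341797), 68.52674865722656)
head 325 [325.47076923 193.50153846] [310 180] [341 210] ((503.1304931640625, -17.954776763916016), 24.257999420166016)
btn [[530.4523409   51.08604828  25.        ]]
```

```bash
python3 - <<'E'
from h import *
env.move_pose([530.4,51.2,45],quat(np.radians(-21.5)))
env.dwell(.2);b=state()['ft_force'][2];print('base',b,state()['gripper_width'])
z=27
env.move_l([530.4,51.2,z],feed=60)
while z>16:
    z-=1;env.move_l([530.4,51.2,z],feed=20)
    s=state();F=s['ft_force'][2]-b;print(z,s['ee_pos'].round(1),round(F,2))
    if F>9:break
env.dwell(.15);print(state()['ft_force'][2]-b)
env.move_l([530.4,51.2,120],feed=120)
env.dwell(.1)
f=camera_model('wrist');p,d=grab_frame('wrist');cv2.imwrite('pics/w1.png',p[:,:,::-1]);np.savez('w1.npz',p=p,d=d,**f)
print(state()['clock'])
E
```

```text
base 1.0547470475528784 0.003860168023274225
26 [530.5  51.3  26.1] -0.88
25 [530.4  51.2  25. ] -1.4
24 [530.3  51.2  23.9] -0.66
23 [530.3  51.2  22.9] -0.65
22 [530.3  51.2  21.9] -0.84
21 [530.4  51.2  20.9] -1.49
20 [530.3  51.2  19.9] -0.82
19 [530.3  51.2  18.9] -1.01
18 [530.3  51.2  17.9] -0.76
17 [530.3  51.2  16.9] -0.52
16 [530.3  51.2  15.9] -1.85
-0.7648103140715345
9.6333
```

View pics/w1.png

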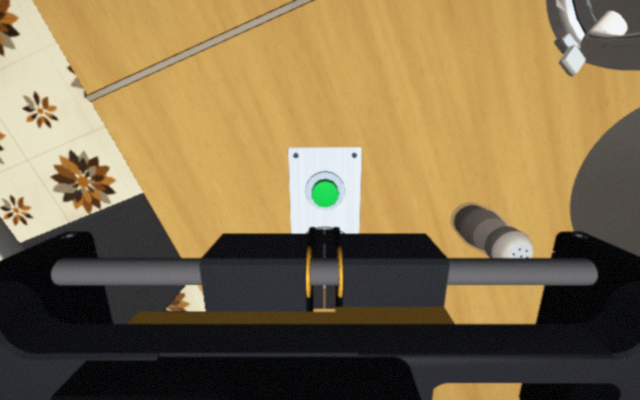

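The button (325,193) is up and the tower is hidden behind the gripper. No pressing force was felt, so I'll check the tower and the real heights by depth.

```bash
python3 - <<'E'
from h import *
def pts(cm,d,uv):
    out=[]
    for u,v in uv:
        z=np.median(d[v-1:v+2,u-1:u+2]);c=np.array([(u-cm['cx'])/cm['fx'],-(v-cm['cy'])/cm['fy'],-1])*z
        out.append(R.from_quat(cm['orientation']).apply(c)+cm['xyz'])
    return np.array(out).round(1)
for n,uv in(('w0',[(326,146),(325,195),(325,168),(305,168),(270,168),(380,150),(324,235),(324,229)]),('w1',[(325,193),(300,180),(260,200),(400,200),(324,232),(324,229)])):
    f=np.load(n+'.npz');print(n,pts(f,f['d'],uv))
p,d=grab_frame('top');cm=camera_model('top');print(pts(cm,d,[(310,216),(332,219),(321,218)]))
s,_=grab_frame('side')
a=cv2.resize(p[190:250,280:370,::-1],None,fx=5,fy=5);b=cv2.resize(s[170:230,290:380,::-1],None,fx=5,fy=5)
cv2.imwrite('pics/c1.png',cv2.resize(np.vstack([a,b]),(450,600)));print(state()['ft_force'],state()['clock'])
E
```

```text
w0 [[ 5.308e+02  5.080e+01  2.580e+01]
 [ 5.025e+02 -1.730e+01  1.430e+01]
 [ 5.169e+02  1.930e+01  5.100e+00]
 [ 4.892e+02  3.030e+01  5.600e+00]
 [ 4.391e+02  4.890e+01 -1.000e-01]
 [ 6.027e+02  1.370e+01  3.000e-01]
 [ 5.188e+02  2.730e+01  2.823e+02]
 [ 5.187e+02  2.720e+01  2.728e+02]]
w1 [[ 5.313e+02  5.190e+01  2.580e+01]
 [ 5.101e+02  6.980e+01  5.700e+00]
 [ 4.598e+02  6.420e+01 -5.000e-01]
 [ 6.020e+02  8.500e+00 -0.000e+00]
 [ 5.334e+02  5.930e+01  1.465e+02]
 [ 5.335e+02  5.940e+01  1.420e+02]]
[[528.   52.6  23.4]
 [500.4 -18.8  11. ]
 [521.4  14.5   3.6]]
[ 0.43087625  0.2769015  -0.97658888] 9.7333
```

View pics/c1.png

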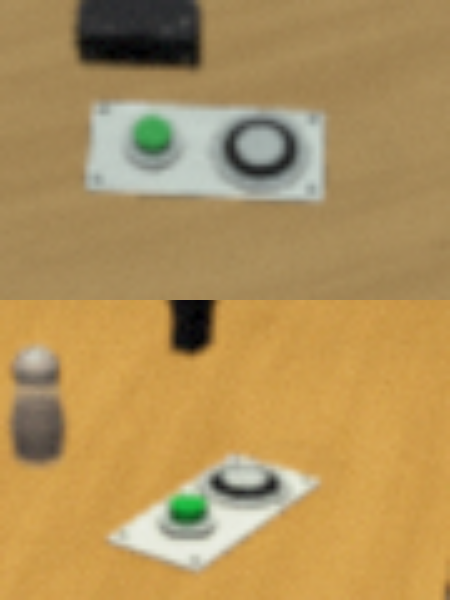

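The tower hasn't popped up, and in the side crop the closed fingertips end around pixel (328,179). I'll compare the real fingertip position with the reported TCP.

```bash
python3 - <<'E'
from h import *
def proj(cm,X):
    c=R.from_quat(cm['orientation']).inv().apply(np.array(X)-cm['xyz']);return (cm['cx']-cm['fx']*c[0]/c[2],cm['cy']+cm['fy']*c[1]/c[2])
s=state();print(s['ee_pos'],s['gripper_width'],s['qpos'].round(3),s['eef_rot'])
for n,X in(('w0',[515,19]),('w1',s['ee_pos'][:2])):
    f=np.load(n+'.npz');z0=250 if n=='w0' else 120
    print(n,[np.round(proj(f,[*X,z0+k]),1) for k in(0,20,40)])
for n in('side','top'):
    cm=camera_model(n);print(n,[np.round(proj(cm,[*s['ee_pos'][:2],z]),1) for z in(120,130,140,160)])
    p,d=grab_frame(n);u,v=np.int32(proj(cm,[*s['ee_pos'][:2],140]))
    V,U=np.mgrid[v-40:v+25,u-30:u+30];D=d[V,U]
    c=np.stack([(U-cm['cx'])/cm['fx']*D,-(V-cm['cy'])/cm['fy']*D,-D],-1)
    P=R.from_quat(cm['orientation']).apply(c.reshape(-1,3))+cm['xyz']
    m=(np.hypot(*(P[:,:2]-s['ee_pos'][:2]).T)<60)&(P[:,2]>60);P=P[m]
    o=np.argsort(P[:,2])[:12];print(P[o].round(0))
E
```

```text
[529.97384181  51.23264445 119.3784413 ] 0.00528268287572969 [ 0.617  0.214 -0.844  1.822  0.172  1.182 -0.657] [ 8.26564304e-01  5.62841970e-01 -4.05772840e-04 -4.52326605e-04]
w0 [array([323.4, 229. ]), array([323.3, 241. ]), array([323.1, 255.9])]
w1 [array([323.7, 229.3]), array([323.6, 241.4]), array([323.4, 256.4])]
side [array([327.9, 185. ]), array([328. , 182.3]), array([328. , 179.5]), array([328.1, 174. ])]
[[531.  62. 143.]
 [528.  62. 143.]
 [542.  58. 143.]
 [539.  58. 144.]
 [523.  54. 144.]
 [536.  57. 144.]
 [518.  45. 144.]
 [519.  54. 144.]
 [532.  58. 144.]
 [524.  65. 145.]
 [521.  47. 145.]
 [525.  61. 147.]]
top [array([309.8, 198.4]), array([309.7, 196.5]), array([309.7, 194.6]), array([309.6, 190.8])]
[[485.  31. 214.]
 [485.  34. 215.]
 [510.  98. 216.]
 [514. 100. 217.]
 [531.  12. 218.]
 [485.  34. 220.]
 [510.  98. 221.]
 [487.  43. 221.]
 [487.  30. 221.]
 [521.  19. 222.]
 [486.  34. 224.]
 [479.  39. 224.]]
```

The closed fingertips are about 21 mm behind the reported TCP, so contact should come near TCP z≈4. I'll press again, guided by force. Then I'll open the gripper and measure the tips there too.

```bash
python3 - <<'E'
from h import *
env.move_l([530.4,51.2,12],feed=150)
env.dwell(.15);b=np.mean([state()['ft_force'][2]]);print('base',b)
z=9;env.move_l([530.4,51.2,z],feed=40)
while z>-8:
    z-=1;env.move_l([530.4,51.2,z],feed=20)
    s=state();F=s['ft_force'][2]-b;print(z,s['ee_pos'][2].round(1),round(F,2))
    if F>10:break
env.dwell(.1);print(state()['ft_force'][2]-b)
env.move_l([530.4,51.2,110],feed=150)
env.grip(.75)
p,d=grab_frame('side');np.savez('s2.npz',p=p,d=d);t,dt=grab_frame('top')
a=cv2.resize(t[190:250,280:370,::-1],None,fx=5,fy=5);b=cv2.resize(p[150:225,290:380,::-1],None,fx=4,fy=4);b=cv2.copyMakeBorder(b,0,0,0,90,0)
cv2.imwrite('pics/c2.png',np.vstack([a,b]));s=state();print(s['clock'],s['ee_pos'],s['gripper_width'])
cm=camera_model('side');V,U=np.mgrid[140:230,290:370];D=d[V,U]
c=np.stack([(U-cm['cx'])/cm['fx']*D,-(V-cm['cy'])/cm['fy']*D,-D],-1)
P=R.from_quat(cm['orientation']).apply(c.reshape(-1,3))+cm['xyz']
m=(np.hypot(*(P[:,:2]-s['ee_pos'][:2]).T)<70)&(P[:,2]>80);P=P[m];print(P[np.argsort(P[:,2])[:14]].round(0))
E
```

```text
base 0.45440573769728954
8 7.9 -0.49
7 6.9 -0.94
6 5.9 -0.24
5 4.9 -0.81
4 3.9 -0.57
3 3.2 1.17
2 2.2 2.65
1 1.1 3.55
0 -0.0 3.13
-1 -1.0 3.32
-2 -2.0 3.88
-3 -2.6 6.89
-4 -2.6 14.7
13.80059906049018
16.7083 [530.39924627  51.22107715 109.99436435] 0.7469148022171154
[[566.  46. 132.]
 [561.  37. 133.]
 [501.  74. 133.]
 [495.  73. 133.]
 [564.  40. 134.]
 [559.  31. 134.]
 [493.  67. 135.]
 [570.  44. 135.]
 [573.  45. 135.]
 [497.  78. 135.]
 [499.  72. 136.]
 [565.  48. 137.]
 [501.  75. 137.]
 [495.  74. 137.]]
```

View pics/c2.png

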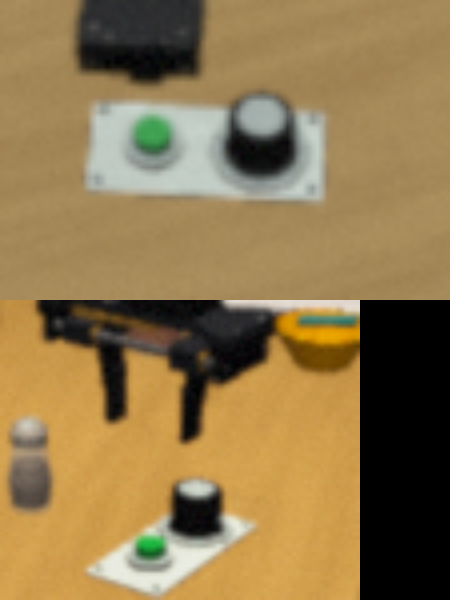

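The tower is up at its first stop (black head at crop (262,140)), the button is out, and the fingers are clear. The tips sit a constant ~21.6 mm behind the reported TCP, so I'll correct for that in the grasp.

```bash
python3 - <<'E'
from h import *
x,y=502.9,-18.2;off=21.6
env.grip(1.0)
env.move_l([x,y,110],feed=200)
env.dwell(.1);b=state()['ft_force']
z0=15.5-off
env.move_l([x,y,z0],feed=90);print('down',state()['ee_pos'].round(1),(state()['ft_force']-b).round(1))
env.grip(0.0,45);s=state();print('grip',s['gripper_width']*87,s['gripper_force'],(s['ft_force']-b).round(1),s['clock'])
for k in(10,45,80):
    env.move_l([x,y,z0+k],feed=70);s=state();print(k,s['ee_pos'].round(1),(s['ft_force']-b).round(1),round(s['gripper_width']*87,1),s['clock'])
while k<102:
    k+=1.5;env.move_l([x,y,z0+k],feed=25);s=state();F=s['ft_force']-b;print(k,s['ee_pos'][2].round(1),F.round(1))
    if F[2]<-20:break
env.dwell(.2);s=state();print((s['ft_force']-b).round(1),s['gripper_width']*87,s['gripper_force'],s['clock'])
p,d=grab_frame('side');t,_=grab_frame('top')
cv2.imwrite('pics/c3.png',np.vstack([cv2.resize(q[:,:,::-1],None,fx=4,fy=4) for q in(t[180:250,280:380],p[150:225,290:390])]))
E
```

```text
down [503.5 -18.3  -5.5] [ 0.4 -0.1  0.2]
grip 46.171341328346095 45.00004964880645 [0.5 0.2 0.3] 20.25
10 [503.  -18.3   4.4] [ 0.7 -0.2 -1.3] 45.7 20.5417
45 [503.  -18.2  38.9] [ 3.  -0.6 -4.4] 46.2 21.1917
80 [503.  -18.3  73.4] [ 5.6 -1.6 -8.8] 45.8 21.8417
81.5 74.8 [ 6.1 -2.  -8.5]
83.0 76.3 [ 6.4 -2.4 -9. ]
84.5 77.7 [ 5.5 -0.3 -9. ]
86.0 79.2 [ 5.2 -0.5 -8.3]
87.5 80.7 [ 6.3 -1.2 -9.1]
89.0 82.1 [ 6.  -1.2 -9.1]
90.5 83.6 [ 5.8 -2.1 -9.8]
92.0 85.1 [ 5.3 -1.2 -9.8]
93.5 86.5 [ 6.7 -1.4 -9.9]
95.0 88.0 [  5.3  -1.5 -10.6]
96.5 89.5 [  6.2  -1.3 -10. ]
98.0 89.8 [  9.9  -0.6 -19.4]
99.5 90.0 [ 13.6  -1.9 -27.9]
[ 14.5  -1.2 -28.9] 45.89673642842991 44.99999657215085 25.2917
```

View pics/c3.png

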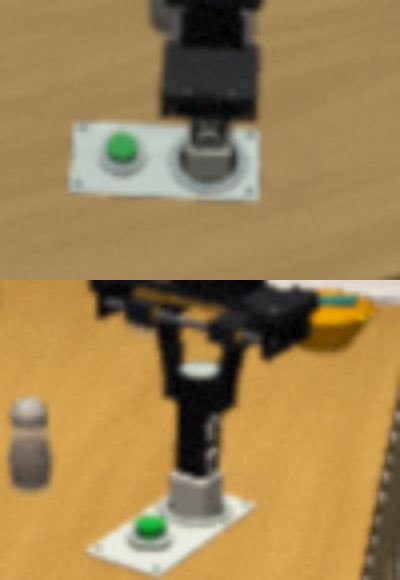

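The tower stands fully out with its head (side crop (198,370)) between the fingers. The sleeve is up and the button is out. The force rose sharply at the hard end, so I'll ease the excess pull slightly and hand in.

```bash
python3 - <<'E'
from h import *
env.move_l([502.9,-18.2,15.5-21.6+98.0],feed=20)
env.dwell(.4);s=state();print(s['ee_pos'],s['ft_force'],s['gripper_force'],s['gripper_width']*87,s['clock'])
print(job.sign_off())
E
```

```text
[502.96899121 -18.22690747  89.8543279 ] [  9.32626959  -1.27636281 -18.63894538] 44.99982804364663 45.838608657581645 26.0417
the job is handed in; nothing more can be done
None
```

I pressed the green button and let it up, pulled the tower to its hard second stop, and handed in the job at 26 s with the head still gripped (45 N), after a first press that stopped about 20 mm short without touching anything; I don't have the judge's result.

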